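# Uncover the keep-warm place and slide the saucepan onto it

### The job

First swing the cover of the warming plate gently up and back until it rests on its stop by itself, without letting it fall. Then slide the saucepan across the glass from the round place to the uncovered square one, keeping it flat on the plate all the way (no lifting or tipping), and leave it standing in the middle of the square, clear of its lines. Leave the tubs, boxes and other things on and around the plate where they are.

Things in the scene. Friction and masses are not known exactly. Their poses are not given: they have to be found in the camera images.
- pan: small steel saucepan, upright, about 0.6 kg: 120 mm across at the rim of its domed lid (base 108 to 114 mm), 85 mm high without the knob. The lid is clipped on and does not come off. A knob on a short stem stands on its centre; a straight handle sticks out along the pan's own -x. Origin: centre of the underside; z up
- pan_knob (a point): middle of the pan's black cylindrical knob, 32 mm across and 28 mm high (102 to 130 mm above the pan's underside), on the pan's axis, 116 mm above its underside
- pan_handle (a point): middle of the pan's level black handle, 20 mm wide and 14 mm thick, which runs from 75 to 160 mm from the pan's axis; this point is 118 mm along the pan's -x and 56 mm above its underside
- hob: slim black glass warming plate, 270 mm (x) by 560 mm (y), fixed on the steel table, flat on top. Origin: centre of its underside; its top is 20 mm higher. A round and a square place are printed on it about 300 mm apart along y; either may be the left one
- ring_mid (a point): centre, at the glass, of the round printed place (pale ring, 136 mm across) on which the pan stands at the start
- cover: the covered place: a pale square outline on the glass (132 mm inside, lines 5 mm wide). Fixed. Origin: centre of the square, on the glass; x along its sides away from the robot, z up. Hinge lugs, 30 mm high, stand 78 to 92 mm along +x. The shut cover, 172 mm wide, reaches from x = -65 to +85 mm, its top 30 mm above the glass
- cover_hinge (a point): a point on the hinge axis of the cover, 85 mm along +x from the cover's origin and 24 mm above the glass; the hinge axis runs along this point's y
- cover_lid (a joint): opening angle of the flat aluminium cover, rad: 0 shut flat over the square place, 1.70 resting on its stop, leaning a little back past upright. It swings up and away from the robot about the hinge; released before upright it falls shut. About 0.35 kg
- cover_bar (a point): middle of the cover's grip: a round black bar 12 mm thick, 110 mm long, parallel to the hinge, in front of the cover's front edge with a free gap of 31 mm behind it. Turns with the cover; shut, it lies 187 mm in front of the hinge axis and 6 mm higher, 30 mm above the glass. Axes as the cover's when shut
- tub_mid: bystander: black round soup tub with a clear lid, 104 mm across, 60 mm high, behind the middle of the plate. Origin: centre of underside
- tub_stack: bystander: two such soup tubs stacked, 104 mm across, 120 mm high, right of the plate. Origin: centre of underside
- tub_near: bystander: single soup tub, 104 mm across, 60 mm high, right of the plate at the front. Origin: centre of underside
- lunch_stack: bystander: two black lunch boxes stacked, 150 x 200 mm, 90 mm high, left of the plate. Origin: centre of underside
- dish: bystander: low white dish, 72 mm across, 26 mm high, standing on the plate at the middle of its near edge, between the two places. Origin: centre of underside
- shaker: bystander: small clear shaker with a metal cap, 44 mm across, 85 mm high, left of the plate at the front. Origin: centre of underside
- spoon: bystander: steel spoon lying on the table left of the plate at the front, 200 mm long. Origin: middle of its underside
Things that resemble listed ones, but are neither listed nor needed, are in the scene too. Leave any turquoise look-alike of the pan alone.

How it is judged (in metres and radians):
On the way, in this order (a step that is already met when the one before it is completed fails the run):
1. the cover is open on its stop while the pan is still off the square place (value of joint cover_lid above 1.62 rad and horizontal distance between pan and cover above 0.1 m), for 0.2 s.
2. the pan stands flat in the middle of the square place with the cover still open (value of joint cover_lid above 1.62 rad and horizontal distance between pan and cover below 0.012 m and z of pan in the frame of hob below 0.023 m and angle between pan's own z axis and vertical below 0.04 rad), for 0.2 s.
At the end, for the whole second after the job is handed in: the cover rests open on its stop (angle over 1.62 rad), and the pan stands at rest, flat on the glass (under 0.04 rad of tilt, under 3 mm above it), its axis within 12 mm of the centre of the square (all of step 2 and linear speed of pan below 0.01 m/s and velocity of joint cover_lid below 0.05 rad/s); the robot touches nothing.
It fails at once if the pan is lifted more than 10 mm off the glass, comes off the plate, or is tipped more than 0.15 rad (z of pan in the frame of hob above 0.03 m or z of pan in the frame of hob below 0.01 m or angle between pan's own z axis and vertical above 0.15 rad).
It fails at once if the cover is flung or falls (over 3 rad/s) (velocity of joint cover_lid above 3 rad/s or velocity of joint cover_lid below -3 rad/s).
It fails at once if a bystander is moved more than 20 mm (distance of any of tub_mid, tub_stack, tub_near, lunch_stack, dish, shaker, spoon from where it was at the start of the episode above 0.02 m).
It also fails if it takes over 58 s, if anything falls off the work surface, if the arm or the gripper's body presses on something with over 40 N, if the wrist force passes 120 N, or if a joint passes its speed limit or range.

### The arm

A 6-joint arm with a two-finger parallel gripper is mounted at the origin on the work surface. World frame = base frame: x ahead of the robot, y to its left, z up, the work surface at z = 0. Lengths are in mm, angles in rad, forces in N, time in s.
With the tool pointing down it reaches from about 350 to 975 mm from the base axis. Payload 7.1 kg.
Tool frame: the origin (TCP) lies midway between the tips of the shut fingers; the grasp point (between the pads) lies 19 mm behind it; z points along the fingers, y is the line along which they close (so a half turn about z gives the same grasp; the last joint's range is limited). The gripper opens to 88 mm and grips with 3 to 60 N. Pads are 20 mm wide; open, the fingers measure 115 mm over their backs; the gripper's body (75 mm by 178 mm) begins 61 mm behind the grasp point.
Start: joints at [1.173, 0.423, 1.63, -0, 1.089, -0.019], TCP at [231.096, 580.689, 222.675] pointing down, gripper open.
Joint ranges: [-3, 3], [-0.9, 2.11], [0.09, 2.58], [-1.31, 4.45], [0.11, 2.69], [-2.54, 2.54]. Speed limits (rad/s): [2.39, 2.39, 3.01, 3.14, 3.14, 3.14].

### API

Orientations are given as a rotation vector (axis times angle).
In Python, from workcell import get_obs, get_image, camera_params, close_job gives the robot as it stands.
- The arm moves only by the shell command python3 -m creep 'ROWS' [OPENING]. ROWS is a JSON object of lists of equal length, an entry for each row: "delta_pos": the shift along the tool's x, y, z in m, a list of three; "twist": the turn, a rotation vector about the tool's x, y, z in degrees, a list of three. A call has 1 to 20 rows; each row shifts and turns the commanded pose from where the row before left it, along the tool's axes as they then stand; what a row does not reach is not made up. A row lasts 1/12 s, in which the tool goes at most 41.7 mm and 7.16 degrees, less where a joint would pass 70% of its speed; a pose out of reach is approached as far as the arm can. A call with a gripper value outside its range is refused whole. OPENING is the opening, from 0 (shut) to 1 (fully open), set as the call begins (- or left out, the last holds). The fingers move at their own pace and stop on an object; the grip force is fixed at half the most. Time passes only in rows, so rows that do not move let the fingers close. It gives the time, the measured TCP pose, the force, the opening and the grip force at its end, in the units of the state.
- get_obs(): the state, without advancing time (a new reading comes with each control period).
- get_image(name): name is "side" or "top" or "wrist"; returns (picture, depth): 480x640x3 uint8, red, green, blue; 480x640 float32, mm along the optical axis (not along the pixel's ray), 0 where there is no reading.
- camera_params(name): a dict with "camera_matrix" (3x3 intrinsics, pixels), "k1" (the pictures are not rectified: a ray, as slopes to the right and down, at radius r is drawn at 1 + k1 r^2 times it, then the intrinsics apply), "extrinsics" (4x4, takes a point from camera to world coordinates). Camera axes: x right, y down, z forward; pixel columns grow to the right and rows downward; lengths in mm; the calibration is good to about 2 mm. A picture is of the moment at which its call begins: read the wrist's pose just before it. camera_params takes no time and is no camera call; for the wrist camera it gives the pose at the moment of the call.
- close_job(): hands the job in; it is judged then, once.
The state is a dict: "t": time; "qpos": joint angles; "qvel": joint speeds; "joint_torque": joint torques, N m; "ee_pos": TCP position; "orientation": TCP orientation; "ft_force": force on the tool from outside, world axes, zero at the start; "moment": the same for the moment, N m; "width": finger opening in mm; "grasp_force": force on a finger pad.
Only numpy, scipy, OpenCV 4.12 (cv2) and the standard library are available. Lean on these libraries where they do the work, as an engineer would, in place of code of your own. Each camera call takes 0.05 s, during which the arm holds its last target. There are 200 camera calls.

## Working session

There is one attempt and no reset: what is moved stays moved. The work goes in short steps, Python scripts to look and compute and a shell command to move; the robot and the scene stay as the last step left them, time stands still between calls to the robot, and variables do not carry over. Pictures are saved under pics/ and viewed, at most 10 in all, crops included, and the job is handed in when it is done.

```bash
mkdir -p pics; ls; cat > h.py <<'E'
import numpy as np, cv2
from workcell import *
from scipy.spatial.transform import Rotation as R
def ray(P,u,v):
    K=np.array(P["camera_matrix"],float);T=np.array(P["extrinsics"],float)
    p=cv2.undistortPoints(np.array([[[u,v]]],float),K,np.array([P["k1"],0,0,0,0],float))
    # distortion model matches k1 radial
    d=T[:3,:3]@np.array([p[0,0,0],p[0,0,1],1.]);return T[:3,3],d
def onz(P,u,v,z):
    o,d=ray(P,u,v);return o+d*(z-o[2])/d[2]
def tri(r1,r2):
    A=[];b=[]
    S=0;s=0
    for o,d in (r1,r2):
        d=d/np.linalg.norm(d);M=np.eye(3)-np.outer(d,d);S=S+M;s=s+M@o
    return np.linalg.solve(S,s)
def snap(n,f):
    P=camera_params(n);im,de=get_image(n)
    cv2.imwrite(f"pics/{f}.png",cv2.cvtColor(im,cv2.COLOR_RGB2BGR));np.savez(f"pics/{f}.npz",de=de,K=P["camera_matrix"],k1=P["k1"],T=P["extrinsics"])
    return im,de,P
def load(f):
    z=np.load(f"pics/{f}.npz");return cv2.imread(f"pics/{f}.png"),z["de"],dict(camera_matrix=z["K"],k1=float(z["k1"]),extrinsics=z["T"])
def pt(P,de,u,v):
    o,d=ray(P,u,v);return o+d*de[int(round(v)),int(round(u))]
E
python3 - <<'E'
from h import *
np.set_printoptions(precision=1,suppress=True)
for n in ("top","side","wrist"):
    im,de,P=snap(n,n+"0");print(n,P["extrinsics"],P["camera_matrix"],P["k1"])
print(get_obs())
E
```

```text
pics
top [[  -0.    -1.     0.1  393.7]
 [  -1.     0.     0.    42.6]
 [  -0.    -0.1   -1.  1544.7]
 [   0.     0.     0.     1. ]] [[548.    0.  317.2]
 [  0.  548.  236.1]
 [  0.    0.    1. ]] -0.008892373745404926
side [[   0.9   -0.4    0.4   95.2]
 [  -0.5   -0.6    0.6 -656.9]
 [  -0.    -0.7   -0.7  843.5]
 [   0.     0.     0.     1. ]] [[459.3   0.  329.4]
 [  0.  459.3 240.1]
 [  0.    0.    1. ]] -0.06524154138216248
wrist [[  0.4   0.9   0.2 163.6]
 [  0.9  -0.4  -0.1 607.9]
 [ -0.    0.3  -1.  384.1]
 [  0.    0.    0.    1. ]] [[387.4   0.  326.5]
 [  0.  387.4 234.4]
 [  0.    0.    1. ]] -0.02779963007491468
{'t': 0.15, 'qpos': array([ 1.2,  0.4,  1.6, -0. ,  1.1, -0. ]), 'qvel': array([ 0., -0., -0.,  0.,  0.,  0.]), 'joint_torque': array([ -0. , -54.5, -27.4,   0.1,   0. ,  -0. ]), 'ee_pos': array([230.9, 580.3, 222.1]), 'orientation': array([-0.6, -3.1,  0. ]), 'ft_force': array([ 0. , -0.8, -0.3]), 'moment': array([-0.,  0., -0.]), 'grasp_force': 0.0, 'width': 87.85120336050967}
```

View pics/top0.png

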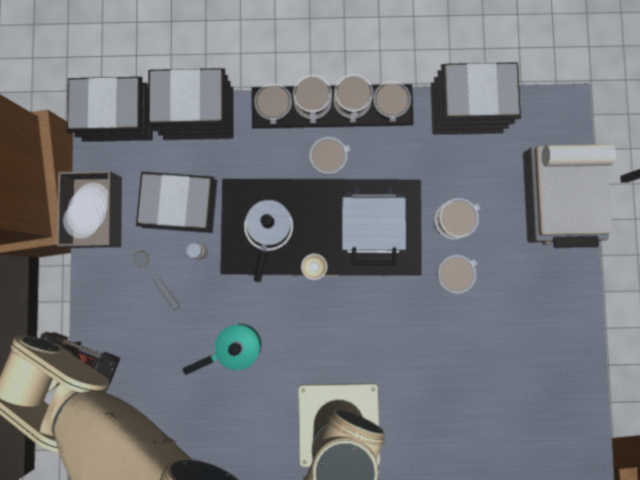

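View pics/side0.png

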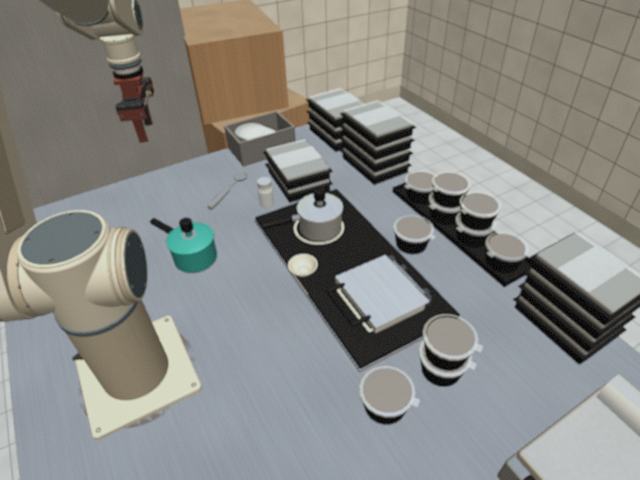

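The top view shows the pan's knob at (268,222), its handle end at (260,279), the shut cover at about (343..405, 197..252), its bar at (374,257) and the dish at (314,267). The square place is on the right. In the side view the knob is at (320,198) and the bar at about (350,305).

```bash
python3 - <<'E'
from h import *
np.set_printoptions(precision=1,suppress=True)
t,td,TP=load("top0");s,sd,SP=load("side0")
print("knob",tri(ray(TP,267,221),ray(SP,320,198)),pt(TP,td,267,221))
print("bar",tri(ray(TP,374,262),ray(SP,350,305)))
# hob outline: dark mask in top
g=cv2.cvtColor(t,cv2.COLOR_BGR2GRAY)
m=((g<45)*255).astype(np.uint8);roi=np.zeros_like(m);roi[170:285,215:430]=m[170:285,215:430]
c=np.vstack([k for k in cv2.findContours(roi,0,2)[0] if cv2.contourArea(k)>300])
r=cv2.minAreaRect(c);print("hob px",r)
for q in cv2.boxPoints(r): print(onz(TP,*q,20))
# cover plate
m=((g>120)*255).astype(np.uint8);roi=np.zeros_like(m);roi[190:256,338:412]=m[190:256,338:412]
c=max(cv2.findContours(roi,0,2)[0],key=cv2.contourArea);r=cv2.minAreaRect(c);print("cover",r)
for q in cv2.boxPoints(r): print(onz(TP,*q,50))
for n,(u,v),z in [("dish",(314,267),46),("handle end",(260,279),76),("stack",(458,218),120),("near",(458,274),60),("mid",(328,155),60),("lugs",(374,193),50),("glass",(322,220),20),("turq",(236,348),120)]: print(n,onz(TP,u,v,z),pt(TP,td,u,v))
o=get_obs();print(R.from_rotvec(o["orientation"]).as_matrix())
P=camera_params("wrist");T=np.eye(4);T[:3,:3]=R.from_rotvec(o["orientation"]).as_matrix();T[:3,3]=o["ee_pos"]
print("cam in tool",np.linalg.inv(T)@P["extrinsics"])
E
```

```text
knob [554.1 177.7 121.1] [550.2 175.9 145.8]
bar [ 451.8 -110.3   50.5]
hob px ((310.0, 229.99996948242188), (175.99996948242188, 99.99998474121094), 0.0)
[401.9 314.8  20. ]
[682.9 313.5  20. ]
[ 673.1 -182.2   20. ]
[ 392.7 -173.5   20. ]
cover ((374.0, 224.5), (55.0, 62.0), 90.0)
[623.2 -25.   50. ]
[ 619.9 -195.5   50. ]
[ 468.5 -190.7   50. ]
[471.7 -21.6  50. ]
dish [432.5  58.4  46. ] [432.9  58.5  29.8]
handle end [402.4 203.   76. ] [402.3 202.3  82.8]
stack [ 551.3 -321.1  120. ] [ 551.1 -320.7  121.6]
near [ 405.8 -330.4   60. ] [ 405.8 -330.    61.2]
mid [739.2  14.1  60. ] [739.8  14.   57.5]
lugs [ 632.7 -110.6   50. ] [ 638.3 -114.2   15.1]
glass [564.1  33.9  20. ] [563.9  33.9  21.1]
turq [226.5 261.8 120. ] [227.7 260.2 129.9]
[[-0.9  0.4 -0. ]
 [ 0.4  0.9 -0. ]
 [-0.  -0.  -1. ]]
cam in tool [[  -0.    -1.    -0.3   72.7]
 [   1.    -0.    -0.     0.6]
 [  -0.    -0.3    1.  -162.1]
 [   0.     0.     0.     1. ]]
```

```bash
cat >> h.py <<'E'
def go(p,xdir=None):
    "tool-frame shift (mm) to world p, and then turn (deg, tool axes) to point down with tool x along xdir"
    o=get_obs();M=R.from_rotvec(o["orientation"]).as_matrix()
    print("t",o["t"],"at",o["ee_pos"],"tool shift",M.T@(np.array(p,float)-o["ee_pos"]))
    if xdir is not None:
        x=np.array(xdir,float);x/=np.linalg.norm(x);z=np.array([0,0,-1.]);G=np.c_[x,np.cross(z,x),z]
        print("turn",np.degrees(R.from_matrix(M.T@G).as_rotvec()),"shift after turn",G.T@(np.array(p,float)-o["ee_pos"]))
E
python3 - <<'E'
from h import *
np.set_printoptions(precision=2,suppress=True)
go([500,60,270],[0,1,0])
E
```

```text
t 0.15 at [230.94 580.3  222.07] tool shift [-442.39 -383.98  -47.47]
turn [-0.06  0.04 68.3 ] shift after turn [-520.3   269.06  -47.93]
```

```bash
python3 -m creep '{"delta_pos":[[-0.0,-0.0,-0.03],[-0.0276,-0.024,-0.001],[-0.0276,-0.024,-0.001],[-0.0276,-0.024,-0.001],[-0.0276,-0.024,-0.001],[-0.0276,-0.024,-0.001],[-0.0276,-0.024,-0.001],[-0.0276,-0.024,-0.001],[-0.0276,-0.024,-0.001],[-0.0276,-0.024,-0.001],[-0.0276,-0.024,-0.001],[-0.0276,-0.024,-0.001],[-0.0276,-0.024,-0.001],[-0.0276,-0.024,-0.001],[-0.0276,-0.024,-0.001],[-0.0276,-0.024,-0.001],[-0.0276,-0.024,-0.001]],"twist":[[0,0,0],[0,0,0],[0,0,0],[0,0,0],[0,0,0],[0,0,0],[0,0,0],[0,0,0],[0,0,0],[0,0,0],[0,0,0],[0,0,0],[0,0,0],[0,0,0],[0,0,0],[0,0,0],[0,0,0]]}' 0.35
python3 -m creep '{"delta_pos":[[0,0,0],[0,0,0],[0,0,0],[0,0,0],[0,0,0],[0,0,0],[0,0,0],[0,0,0],[0,0,0],[0,0,0],[0,0,0],[0,0,0]],"twist":[[0,0,6.8],[0,0,6.8],[0,0,6.8],[0,0,6.8],[0,0,6.8],[0,0,6.8],[0,0,6.8],[0,0,6.8],[0,0,6.8],[0,0,7.1],[0,0,0],[0,0,0]]}'
python3 - <<'E'
from h import *
np.set_printoptions(precision=2,suppress=True)
snap("wrist","w1")
go([500,-60,270],[0,1,0])
E
```

```text
t: 1.57
ee_pos: [499.7, 58.8, 268.7]
orientation: [-0.592, -3.085, -0.0]
ft_force: [1.2, -0.2, -0.3]
width: 30.7
grasp_force: 0.0
t: 2.57
ee_pos: [499.2, 60.6, 268.5]
orientation: [-2.217, -2.225, 0.0]
ft_force: [-0.0, 0.8, -0.1]
width: 30.6
grasp_force: 0.0
t 2.6167 at [499.24  60.61 268.55] tool shift [-120.61    0.29   -1.44]
turn [-0.02  0.    0.23] shift after turn [-120.61    0.76   -1.45]
```

View pics/w1.png

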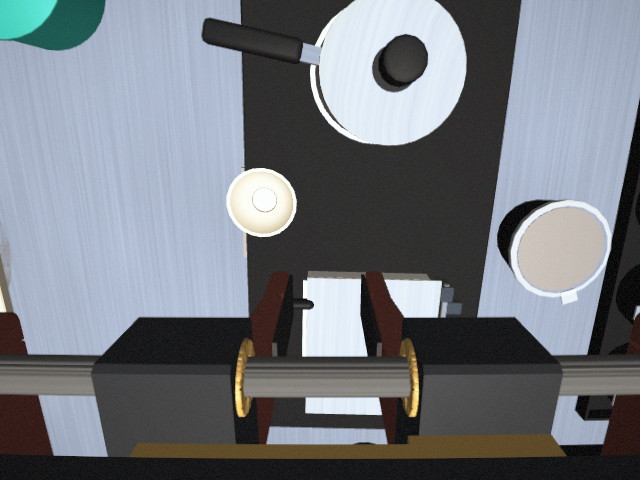

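The wrist view shows the knob at (404,59), the lid disc at about (393,68), the dish at (262,202), and the cover half hidden behind the fingers. I'll move in -y to see the cover from two places.

```bash
python3 -m creep '{"delta_pos":[[-0.035,0,0],[-0.035,0,0],[-0.035,0,0],[-0.035,0,0],[-0.035,0,0],[-0.035,0,0],[-0.035,0,0],[0,0,0],[0,0,0]],"twist":[[0,0,0],[0,0,0],[0,0,0],[0,0,0],[0,0,0],[0,0,0],[0,0,0],[0,0,0],[0,0,0]]}'
python3 -c 'from h import *;snap("wrist","w2")'
python3 -m creep '{"delta_pos":[[-0.035,0,0],[-0.035,0,0],[-0.03,0,0],[0,0,0],[0,0,0]],"twist":[[0,0,0],[0,0,0],[0,0,0],[0,0,0],[0,0,0]]}'
python3 - <<'E'
from h import *
snap("wrist","w3")
a=cv2.imread("pics/w2.png")[:300];b=cv2.imread("pics/w3.png")[:300]
cv2.imwrite("pics/w23.png",np.vstack([a,b]))
E
```

```text
t: 3.37
ee_pos: [499.1, -185.8, 268.5]
orientation: [-2.222, -2.22, -0.0]
ft_force: [-0.8, -0.1, -0.2]
width: 30.4
grasp_force: 0.0
t: 3.83
ee_pos: [499.4, -283.9, 268.4]
orientation: [-2.22, -2.221, -0.0]
ft_force: [-0.3, 0.1, 0.9]
width: 30.9
grasp_force: 0.0
```

View pics/w23.png

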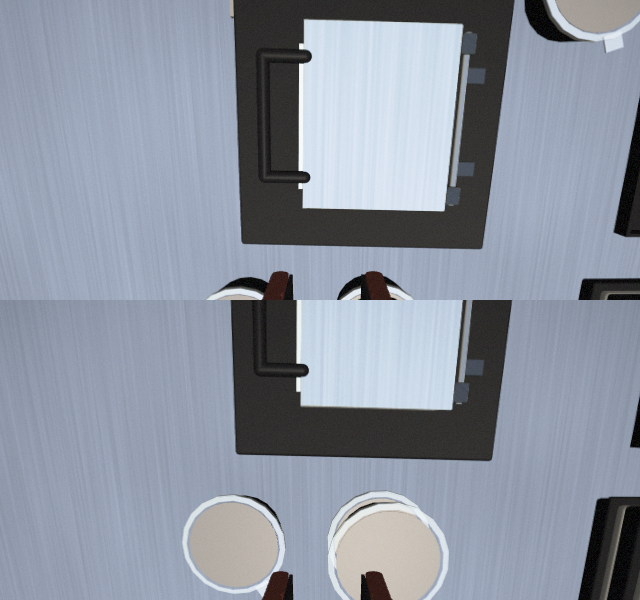

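The two stacked crops show the bar's corners at (264,55) and (264,177) in the first and its lower corner at (260,71) in the second. The plate corners are (303,209) and (445,211), against (301,106) and (452,109).

```bash
python3 - <<'E'
from h import *
np.set_printoptions(precision=1,suppress=True)
a,ad,A=load("w2");b,bd,B=load("w3")
for n,p,q in [("barcorner",(264,177),(260,71)),("plate near",(303,209),(301,106)),("plate far",(445,211),(452,109)),("lug",(453,197),(460,393-300))]:
    print(n,tri(ray(A,*p),ray(B,*q)),pt(A,ad,*p),pt(B,bd,*q))
# bar by depth: points 35..65mm high with dark colour in front of plate
def cloud(P,de,r0,r1,c0,c1):
    vv,uu=np.mgrid[r0:r1,c0:c1];K=P["camera_matrix"];p=cv2.undistortPoints(np.stack([uu,vv],-1).reshape(-1,1,2).astype(float),K,np.array([P["k1"],0,0,0,0.]))[:,0]
    d=de[r0:r1,c0:c1].reshape(-1,1);c=np.c_[p,np.ones(len(p))]*d;T=P["extrinsics"];return c@T[:3,:3].T+T[:3,3],d[:,0]>0
for nm,P,de,r in (("w2",A,ad,(70,165)),("w3",B,bd,(0,60))):
    X,k=cloud(P,de,*r,245,292);s=X[k&(X[:,2]>44)];print(nm,"bar pts",len(s),np.median(s,0),s.min(0),s.max(0))
    X,k=cloud(P,de,*r,320,430);s=X[k];print("plate",np.median(s,0))
    X,k=cloud(P,de,*r,272,290);s=X[k];print("glass",np.median(s[:,2]))
X,k=cloud(A,ad,40,195,290,480);s=X[k&(X[:,2]>43)];print("plate x ext",np.percentile(s[:,0],[.5,50,99.5]))
X,k=cloud(A,ad,0,240,310,440);s=X[k&(X[:,2]>43)];print("plate y ext",np.percentile(s[:,1],[.2,50,99.8]))
for p in [(305,20),(463,25),(445,211),(303,209)]: print("corner z50",onz(A,*p,50))
for p in [(264,55),(264,177)]: print("bar z50",onz(A,*p,50))
go([0,0,0],[0,1,0])
E
```

```text
barcorner [ 438.5 -160.1   46.6] [ 439.9 -158.8   57. ] [ 440.4 -161.3   56.3]
plate near [ 476.6 -191.4   51.5] [ 474.5 -198.2   19.3] [ 475.5 -190.5   34.1]
plate far [ 618.5 -193.8   50.7] [ 628.3 -200.2   20.8] [ 627.9 -192.4   19.2]
lug [ 625.  -179.5   51. ] [ 626.3 -179.8   49.2] [ 624.2 -179.6   51.6]
w2 bar pts 1225 [ 441.4 -102.4   55. ] [ 433.9 -146.9   48.3] [447.4 -61.9  58.5]
plate [ 545.5 -103.3   50.1]
glass 20.05900161964263
w3 bar pts 790 [ 441.2 -125.5   55. ] [ 434.3 -151.3   48.9] [ 447.1 -102.6   58.7]
plate [ 543.3 -125.7   50.1]
glass 20.059973439263302
plate x ext [470.1 551.3 630.6]
plate y ext [-192.7 -101.5  -20.9]
corner z50 [481.1 -20.   50. ]
corner z50 [622.5 -23.7  50. ]
corner z50 [ 619.2 -194.    50. ]
corner z50 [ 476.5 -191.7   50. ]
bar z50 [443.4 -48.9  50. ]
bar z50 [ 438.8 -159.7   50. ]
t 3.8833 at [ 499.3 -283.   268.4] tool shift [ 283.3 -498.8  269. ]
turn [-0.  -0.1  0.1] shift after turn [ 283.  -499.3  268.4]
```

```bash
python3 -m creep '{"delta_pos":[[0.03,-0.01,0],[0.03,-0.01,0],[0.03,-0.01,0],[0.03,-0.01,0],[0.03,-0.01,0],[0.0285,-0.008,0],[0,0,0.03],[0,0,0.03],[0,0,0.03],[0,0,0.03],[0,0,0.03],[0,0,0],[0,0,0]],"twist":[[0,0,0],[0,0,0],[0,0,0],[0,0,0],[0,0,0],[0,0,0],[0,0,1.5],[0,0,0],[0,0,0],[0,0,0],[0,0,0],[0,0,0],[0,0,0]]}' 0.35
python3 - <<'E'
from h import *
np.set_printoptions(precision=2,suppress=True)
go([441.3,-104.5,31],[0.024,1,0])
th=np.linspace(0,1.72,41);x=-187.1*np.cos(th+.032);z=187.1*np.sin(th+.032)
print(np.c_[np.diff(x),-np.diff(z)].round(1).tolist())
E
```

```text
t: 4.97
ee_pos: [440.0, -104.2, 118.1]
orientation: [-2.245, -2.192, 0.003]
ft_force: [1.0, -0.7, 0.0]
width: 31.0
grasp_force: 0.0
t 4.9667 at [ 440.01 -104.23  118.09] tool shift [-0.33  1.63 87.09]
turn [-0.22 -0.06 -0.  ] shift after turn [-0.24  1.29 87.09]
[[0.4, -8.0], [0.8, -8.0], [1.1, -8.0], [1.5, -7.9], [1.8, -7.8], [2.1, -7.8], [2.5, -7.7], [2.8, -7.5], [3.1, -7.4], [3.4, -7.3], [3.7, -7.1], [4.0, -7.0], [4.3, -6.8], [4.6, -6.6], [4.9, -6.4], [5.2, -6.2], [5.4, -5.9], [5.7, -5.7], [5.9, -5.4], [6.2, -5.2], [6.4, -4.9], [6.6, -4.6], [6.8, -4.3], [6.9, -4.1], [7.1, -3.8], [7.3, -3.4], [7.4, -3.1], [7.5, -2.8], [7.7, -2.5], [7.8, -2.1], [7.8, -1.8], [7.9, -1.5], [8.0, -1.1], [8.0, -0.8], [8.0, -0.4], [8.0, -0.1], [8.0, 0.2], [8.0, 0.6], [8.0, 0.9], [7.9, 1.3]]
```

```bash
python3 -m creep '{"delta_pos":[[0,0.0013,0.02],[0,0,0.02],[0,0,0.018],[0,0,0.015],[0,0,0.014],[0,0,0],[0,0,0]],"twist":[[0,0,0],[0,0,0],[0,0,0],[0,0,0],[0,0,0],[0,0,0],[0,0,0]]}' 0.35
python3 -m creep '{"delta_pos":[[0,0,0],[0,0,0],[0,0,0],[0,0,0],[0,0,0],[0,0,0]],"twist":[[0,0,0],[0,0,0],[0,0,0],[0,0,0],[0,0,0],[0,0,0]]}' 0
```

```text
t: 5.55
ee_pos: [443.6, -105.7, 33.1]
orientation: [2.249, 2.192, 0.001]
ft_force: [-0.3, -0.9, -0.7]
width: 30.6
grasp_force: 0.0
t: 6.05
ee_pos: [439.6, -105.5, 32.4]
orientation: [-2.247, -2.189, 0.005]
ft_force: [-9.5, -1.3, 11.4]
width: 11.5
grasp_force: 30.0
```

```bash
python3 -m creep '{"delta_pos":[[0,0,0],[0,0.0004,-0.008],[0,0.0008,-0.008],[0,0.0011,-0.008],[0,0.0015,-0.0079],[0,0.0018,-0.0078],[0,0.0021,-0.0078],[0,0.0025,-0.0077],[0,0,0]],"twist":[[0,0,0],[0,0,0],[0,0,0],[0,0,0],[0,0,0],[0,0,0],[0,0,0],[0,0,0],[0,0,0]]}' 0
```

```text
t: 6.8
ee_pos: [449.2, -105.7, 87.6]
orientation: [-2.246, -2.189, 0.007]
ft_force: [-10.6, -2.1, 0.7]
width: 11.3
grasp_force: 30.0
```

```bash
python3 -m creep '{"delta_pos":[[0,0.002,-0.0075],[0,0.003,-0.0074],[0,0.0034,-0.0073],[0,0.0037,-0.0071],[0,0.004,-0.007],[0,0.0043,-0.0068],[0,0.0046,-0.0066],[0,0.0049,-0.0064],[0,0.0052,-0.0062],[0,0.0054,-0.0059],[0,0.0057,-0.0057],[0,0.0059,-0.0054],[0,0,0]],"twist":[[0,0,0],[0,0,0],[0,0,0],[0,0,0],[0,0,0],[0,0,0],[0,0,0],[0,0,0],[0,0,0],[0,0,0],[0,0,0],[0,0,0],[0,0,0]]}' 0
```

```text
t: 7.88
ee_pos: [499.0, -106.9, 167.5]
orientation: [-2.243, -2.186, 0.013]
ft_force: [-25.5, 0.2, 23.0]
width: 11.6
grasp_force: 30.0
```

```bash
python3 -m creep '{"delta_pos":[[0,-0.0015,-0.0015],[0,0.0062,-0.0052],[0,0.0064,-0.0049],[0,0.0066,-0.0046],[0,0.0068,-0.0043],[0,0.0069,-0.0041],[0,0.0071,-0.0038],[0,0.0073,-0.0034],[0,0,0]],"twist":[[0,0,0],[0,0,0],[0,0,0],[0,0,0],[0,0,0],[0,0,0],[0,0,0],[0,0,0],[0,0,0]]}' 0
```

```text
t: 8.63
ee_pos: [551.1, -108.3, 200.8]
orientation: [2.25, 2.192, 0.001]
ft_force: [-8.1, 2.5, 15.5]
width: 11.2
grasp_force: 30.0
```

```bash
python3 -m creep '{"delta_pos":[[0,0.0074,-0.004],[0,0.0075,-0.0033],[0,0.0077,-0.0025],[0,0.0078,-0.0021],[0,0.0078,-0.0018],[0,0.0079,-0.0015],[0,0.008,-0.0011],[0,0.008,-0.0008],[0,0,0]],"twist":[[0,0,0],[0,0,0],[0,0,0],[0,0,0],[0,0,0],[0,0,0],[0,0,0],[0,0,0],[0,0,0]]}' 0
```

```text
t: 9.38
ee_pos: [614.7, -110.1, 215.2]
orientation: [2.25, 2.192, 0.002]
ft_force: [-1.4, 4.9, 5.8]
width: 11.0
grasp_force: 30.0
```

```bash
python3 -m creep '{"delta_pos":[[0,0.006,-0.0003],[0,0.006,-0.0001],[0,0.006,0.0001],[0,0.006,0.0003],[0,0.006,0.0005],[0,0.005,0.0007],[0,0.004,0.0007],[0,0.002,0.0003],[0,0,0],[0,0,0]],"twist":[[0,0,0],[0,0,0],[0,0,0],[0,0,0],[0,0,0],[0,0,0],[0,0,0],[0,0,0],[0,0,0],[0,0,0]]}' 0
```

```text
t: 10.22
ee_pos: [654.2, -111.1, 212.4]
orientation: [-2.25, -2.192, -0.0]
ft_force: [-0.5, 5.3, 2.0]
width: 11.5
grasp_force: 30.0
```

```bash
python3 -m creep '{"delta_pos":[[0,0.002,0.0003],[0,0.002,0.0003],[0,0.0015,0.0002],[0,0,0],[0,0,0]],"twist":[[0,0,0],[0,0,0],[0,0,0],[0,0,0],[0,0,0]]}' 0
```

```text
t: 10.63
ee_pos: [656.6, -111.3, 212.0]
orientation: [-2.247, -2.188, 0.006]
ft_force: [-13.5, 5.1, 11.0]
width: 11.3
grasp_force: 30.0
```

```bash
python3 -m creep '{"delta_pos":[[0,0,0],[0,0,0],[0,0,0],[0,0,0],[0,0,0],[0,0,-0.01],[0,0,-0.02],[0,0,-0.03],[0,0,-0.03],[0,0,0]],"twist":[[0,0,0],[0,0,0],[0,0,0],[0,0,0],[0,0,0],[0,0,0],[0,0,0],[0,0,0],[0,0,0],[0,0,0]]}' 0.4
python3 - <<'E'
from h import *
np.set_printoptions(precision=2,suppress=True)
a,_,_=snap("top","top1");b,_,_=snap("side","side1")
cv2.imwrite("pics/v1.png",cv2.cvtColor(np.hstack([a[170:300,210:430],b[150:380,230:480][:130]*0+0 if 0 else cv2.resize(b[150:380,230:480],(141,130))]),cv2.COLOR_RGB2BGR))
x=np.zeros((600,800,3),np.uint8);x[:260,:440]=cv2.resize(a[170:300,210:430],None,fx=2,fy=2);x[260:260+322,:350]=cv2.resize(b[150:380,230:480],None,fx=1.4,fy=1.4)
cv2.imwrite("pics/v1.png",x[...,::-1])
go([551,177,250],[-1,0,0])
E
```

```text
t: 11.47
ee_pos: [662.5, -112.3, 309.8]
orientation: [2.244, 2.186, 0.01]
ft_force: [0.4, -0.5, 0.9]
width: 35.1
grasp_force: 0.0
t 11.5667 at [ 660.21 -111.86  304.38] tool shift [ 285.92 -116.98   53.71]
turn [  0.14   0.21 -91.51] shift after turn [109.21 288.86  54.38]
```

View pics/v1.png

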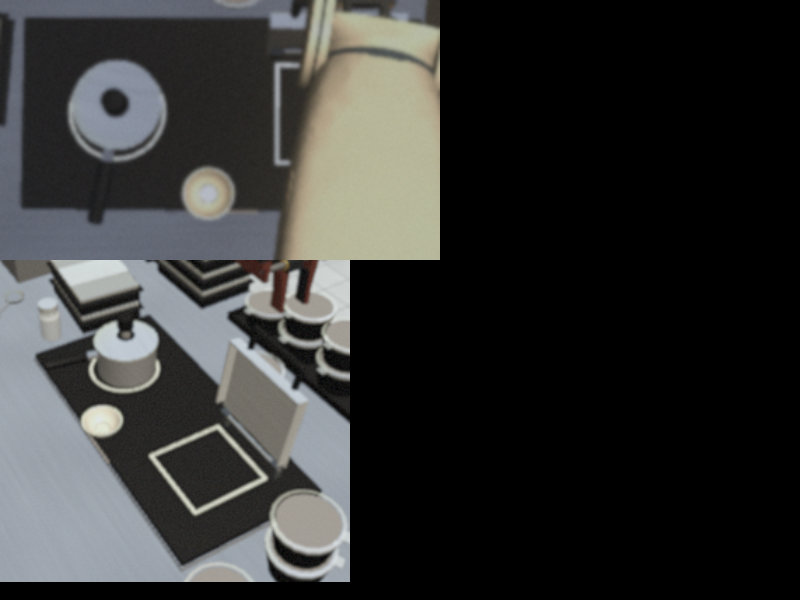

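The cover stands open on its stop, the square lies bare, and the pan and dish have not moved. Next I'll measure the square and the knob with the wrist camera.

```bash
python3 -m creep '{"delta_pos":[[-0.025,-0.023,0],[-0.025,-0.023,0],[-0.025,-0.023,0],[-0.025,-0.023,0],[-0.02,-0.023,0],[0,0,0],[0,0,0]],"twist":[[0,0,0],[0,0,0],[0,0,0],[0,0,0],[0,0,0],[0,0,0],[0,0,0]]}' 0.55
python3 -c 'from h import *;snap("wrist","w4")'
python3 -m creep '{"delta_pos":[[0.04,0,0],[0.04,0,0],[0.04,0,0],[0.04,0,0],[0.04,0,0],[0.04,0,0],[0.02,0,0],[0,0,0],[0,0,0]],"twist":[[0,0,0],[0,0,0],[0,0,0],[0,0,0],[0,0,0],[0,0,0],[0,0,0],[0,0,0],[0,0,0]]}' 0.55
python3 - <<'E'
from h import *
np.set_printoptions(precision=2,suppress=True)
snap("wrist","w5")
snap("top","top2")
a=cv2.imread("pics/w4.png")[:300];b=cv2.imread("pics/w5.png")[:300]
cv2.imwrite("pics/w45.png",np.vstack([a,b]))
go([551,177,250],[-1,0,0])
A,ad,AP=load("w4")
g=cv2.cvtColor(A,cv2.COLOR_BGR2GRAY)
m=((g<80)*255).astype(np.uint8);m[280:]=0
for c in cv2.findContours(m,cv2.RETR_CCOMP,2)[0]:
    if 3000<cv2.contourArea(c)<40000:
        r=cv2.minAreaRect(c);w=[onz(AP,*q,20)[:2] for q in cv2.boxPoints(r)]
        ap=cv2.approxPolyDP(c,8,True)[:,0];wp=np.array([onz(AP,*q,20)[:2] for q in ap.astype(float)])
        print(cv2.contourArea(c),r[0],np.array(w).tolist(),"poly",ap.tolist(),wp.tolist(),wp.mean(0))
E
```

```text
t: 12.15
ee_pos: [539.9, -229.2, 301.2]
orientation: [-2.252, -2.188, 0.001]
ft_force: [-0.6, 0.3, 0.8]
width: 48.4
grasp_force: 0.0
t: 12.95
ee_pos: [548.3, 33.4, 301.6]
orientation: [-2.246, -2.197, 0.001]
ft_force: [-0.5, -0.1, -0.3]
width: 48.3
grasp_force: 0.0
t 13.05 at [548.17  31.4  301.71] tool shift [145.65  -0.83  51.67]
turn [ -0.04  -0.01 -91.45] shift after turn [ -2.83 145.6   51.71]
15455.5 (325.0, 77.5) [[479.34975160477325, -39.40519217960339], [609.5642529272418, -43.32044011113729], [610.7716895771982, -173.90561146866307], [470.15763596359864, -169.73784989620714]] poly [[262, 14], [268, 142], [383, 141], [388, 13]] [[479.285059292383, -40.34665900633604], [476.86431575417237, -169.9501904203586], [605.1789917927166, -172.66171790464165], [609.5642529272418, -43.32044011113729]] [ 542.72 -106.57]
8795.0 (605.0, 92.5) [[799.5844700393113, -34.4259261354717], [872.191674206653, -34.87271398106287], [905.5452819114746, -229.73202098449497], [824.1353739371732, -227.77170754421186]] poly [[594, 0], [571, 183], [639, 184], [619, 138], [608, 137], [639, 92], [637, 20],
[... 742 characters left out ...]
8, 141]] [[772.1893401519856, -34.13790139089926], [749.1379116740146, -33.846213169639626], [746.3438666501739, -159.9920043187034], [714.0205228820404, -161.39960379006274], [714.0601842252872, -177.6798098431426], [768.2659149009747, -176.76258363240578]] [ 744.   -123.97]
19355.5 (325.5, 77.0) [[461.7408192195477, -177.14133122310872], [472.6479049616594, -31.65197965434126], [617.7505104195828, -36.012717919668106], [619.8344595641669, -181.8207743726909]] poly [[256, 6], [395, 6], [389, 148], [261, 148]] [[473.61165608318754, -32.622706608904736], [616.7308158871376, -36.92341309941058], [611.964623184377, -180.5050548475736], [468.5615545032426, -176.25769252110769]] [ 542.72 -106.58]
```

View pics/w45.png

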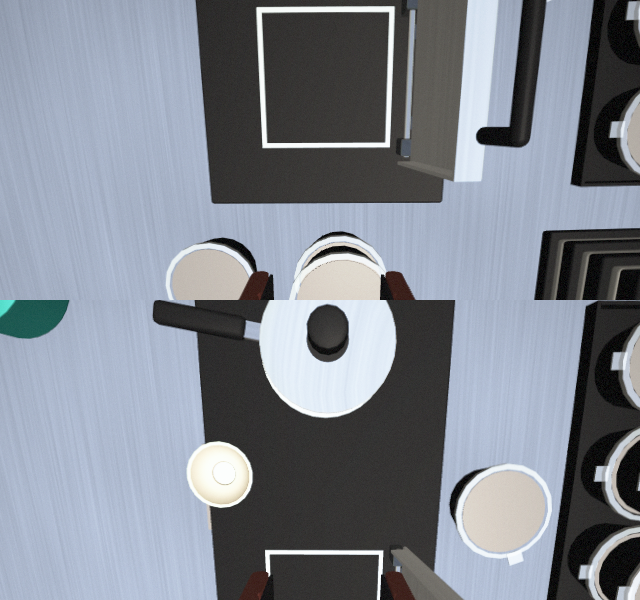

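The crops show the square outline with inner corners (262,14) to (388,141), giving a centre of about (542.7, -106.6). The knob top is at (328,27) in the second crop, against (405,58) in w1.

```bash
python3 - <<'E'
from h import *
np.set_printoptions(precision=1,suppress=True)
a,ad,A=load("w1");b,bd,B=load("w5");t,td,T=load("top2");s,sd,S=load("side1")
print("knob top",tri(ray(A,405,58),ray(B,328,27)),onz(A,405,58,150),onz(B,328,27,150),pt(A,ad,405,58),pt(B,bd,328,27))
def cl(P,de,c):
    vv,uu=np.mgrid[c[0]:c[1],c[2]:c[3]];p=cv2.undistortPoints(np.stack([uu,vv],-1).reshape(-1,1,2).astype(float),P["camera_matrix"],np.array([P["k1"],0,0,0,0.]))[:,0]
    X=np.c_[p,np.ones(len(p))]*de[c[0]:c[1],c[2]:c[3]].reshape(-1,1);M=P["extrinsics"];return X@M[:3,:3].T+M[:3,3]
for nm,P,de,c in (("w1",A,ad,(0,140,300,480)),("w5",B,bd,(0,120,250,410))):
    X=cl(P,de,c);k=X[X[:,2]>142];print(nm,"knob",len(k),k.mean(0),k[:,:2].min(0),k[:,:2].max(0))
for nm,P,de,c in (("w1",A,ad,(0,80,200,320)),("w5",B,bd,(0,60,150,262))):
    X=cl(P,de,c);k=X[(X[:,2]>70)&(X[:,2]<95)];k=k[k[:,0]<485];(cx,cy)=k[:,:2].mean(0);v=np.linalg.svd(k[:,:2]-k[:,:2].mean(0),full_matrices=False)[2][0];print(nm,"handle",cx,cy,np.degrees(np.arctan2(v[1],v[0])),k.min(0),k.max(0))
go([551,177,250],[-1,0,0])
E
```

```text
knob top [553.7 180.  143. ] [552.5 179.1 150. ] [553.5 178.1 150. ] [552.5 179.1 150.2] [553.5 178.3 149.1]
w1 knob 1910 [549.3 176.1 164.5] [500.  134.3] [568.6 195. ]
w5 knob 1643 [552.9 175.1 163.9] [537.6 107.1] [568.6 194.9]
w1 handle 440.13298820379896 202.7383881256324 -12.32094224985038 [394.9 186.3  71.4] [484.9 221.8  86.2]
w5 handle 441.2750225217593 202.31913078465922 -12.253079370201805 [396.8 185.9  71.2] [484.9 221.2  85.9]
t 13.05 at [548.2  31.4 301.7] tool shift [145.6  -0.8  51.7]
turn [ -0.   -0.  -91.5] shift after turn [ -2.8 145.6  51.7]
```

```bash
python3 -m creep '{"delta_pos":[[0,0,0],[0,0,0],[0,0,0],[0,0,0],[0,0,0],[0,0,0],[0,0,0],[0,0,0],[0,0,0],[0,0,0],[0,0,0],[0,0,0],[0,0,0],[0,0,0]],"twist":[[0,0,-7],[0,0,-7],[0,0,-7],[0,0,-7],[0,0,-7],[0,0,-7],[0,0,-7],[0,0,-7],[0,0,-7],[0,0,-7],[0,0,-7],[0,0,-7],[0,0,-7.5],[0,0,0]]}' 0.7
python3 -m creep '{"delta_pos":[[-0.005,0.029,0.01],[0,0.03,0.01],[0,0.03,0.01],[0,0.03,0.01],[0,0.027,0.01],[0,0,0.03],[0,0,0.03],[0,0,0.01],[0,0,0],[0,0,0]],"twist":[[0,0,0],[0,0,0],[0,0,0],[0,0,0],[0,0,0],[0,0,0],[0,0,0],[0,0,0],[0,0,0],[0,0,0]]}' 0.7
python3 - <<'E'
from h import *
np.set_printoptions(precision=2,suppress=True)
print(get_obs()["qpos"]);go([553,178.5,119],[-1,0,0])
E
```

```text
t: 14.22
ee_pos: [548.2, 29.9, 301.9]
orientation: [-0.005, -3.141, 0.0]
ft_force: [0.5, 0.1, -0.2]
width: 61.5
grasp_force: 0.0
t: 15.05
ee_pos: [554.3, 176.6, 182.3]
orientation: [-0.014, -3.141, 0.0]
ft_force: [0.5, -0.4, -0.1]
width: 61.6
grasp_force: 0.0
[ 0.29  0.41  1.76 -0.    0.97 -1.27]
t 15.05 at [554.26 176.63 182.32] tool shift [ 1.24  1.87 63.32]
turn [-0.01 -0.03 -0.51] shift after turn [ 1.26  1.87 63.32]
```

```bash
python3 -m creep '{"delta_pos":[[0.001,0.0015,0.015],[0,0,0.015],[0,0,0.015],[0,0,0.01],[0,0,0.008],[0,0,0],[0,0,0]],"twist":[[0,0,0],[0,0,0],[0,0,0],[0,0,0],[0,0,0],[0,0,0],[0,0,0]]}' 0.7
python3 -m creep '{"delta_pos":[[0,0,0],[0,0,0],[0,0,0],[0,0,0],[0,0,0],[0,0,0],[0,0,0]],"twist":[[0,0,0],[0,0,0],[0,0,0],[0,0,0],[0,0,0],[0,0,0],[0,0,0]]}' 0
python3 - <<'E'
from h import *
np.set_printoptions(precision=2,suppress=True)
for i in range(1): go([542.7,-106.6,119],[-1,0,0])
E
```

```text
t: 15.63
ee_pos: [553.4, 178.8, 119.7]
orientation: [0.01, 3.141, 0.0]
ft_force: [-0.8, -0.1, -0.1]
width: 61.6
grasp_force: 0.0
t: 16.22
ee_pos: [553.0, 178.9, 119.4]
orientation: [0.009, 3.141, 0.0]
ft_force: [-0.9, -0.1, 2.2]
width: 31.6
grasp_force: 30.0
t 16.2167 at [553.05 178.94 119.39] tool shift [   8.66 -285.59    0.34]
turn [ 0.01  0.02 -0.34] shift after turn [  10.35 -285.54    0.39]
```

```bash
python3 -m creep '{"delta_pos":[[0.0003,-0.006,0],[0.0004,-0.012,0],[0.0004,-0.012,0],[0.0004,-0.012,0],[0.0004,-0.012,0],[0.0004,-0.012,0],[0.0004,-0.012,0],[0.0004,-0.012,0],[0.0003,-0.01,0],[0,0,0]],"twist":[[0,0,0],[0,0,0],[0,0,0],[0,0,0],[0,0,0],[0,0,0],[0,0,0],[0,0,0],[0,0,0],[0,0,0]]}' 0
```

```text
t: 17.05
ee_pos: [548.9, 75.9, 119.4]
orientation: [0.011, 3.141, -0.002]
ft_force: [-0.3, -3.5, 6.3]
width: 31.4
grasp_force: 30.0
```

```bash
python3 -m creep '{"delta_pos":[[0.0003,-0.006,0],[0.0004,-0.012,0],[0.0004,-0.012,0],[0.0004,-0.012,0],[0.0004,-0.012,0],[0.0004,-0.012,0],[0.0004,-0.012,0],[0.0004,-0.012,0],[0.0004,-0.012,0],[0.0004,-0.012,0],[0.0004,-0.012,0],[0.0004,-0.012,0],[0.0004,-0.012,0],[0.0004,-0.012,0],[0.0004,-0.012,0],[0,-0.008,0],[0,0,0],[0,0,0]],"twist":[[0,0,0],[0,0,0],[0,0,0],[0,0,0],[0,0,0],[0,0,0],[0,0,0],[0,0,0],[0,0,0],[0,0,0],[0,0,0],[0,0,0],[0,0,0],[0,0,0],[0,0,0],[0,0,0],[0,0,0],[0,0,0]]}' 0
python3 - <<'E'
from h import *
np.set_printoptions(precision=2,suppress=True)
for n in ("top","side"): snap(n,n+"3")
go([542.7,-106.6,119],[-1,0,0])
a=cv2.imread("pics/side3.png")[150:380,230:480];cv2.imwrite("pics/v3.png",cv2.resize(a,None,fx=2.4,fy=2.4))
E
```

```text
t: 18.55
ee_pos: [541.4, -105.6, 119.4]
orientation: [0.011, 3.142, -0.003]
ft_force: [-0.8, -3.1, 6.1]
width: 31.6
grasp_force: 30.0
t 18.65 at [ 541.51 -105.33  119.41] tool shift [-1.2  -1.26  0.41]
turn [-0.09  0.01 -0.38] shift after turn [-1.19 -1.27  0.41]
```

View pics/v3.png

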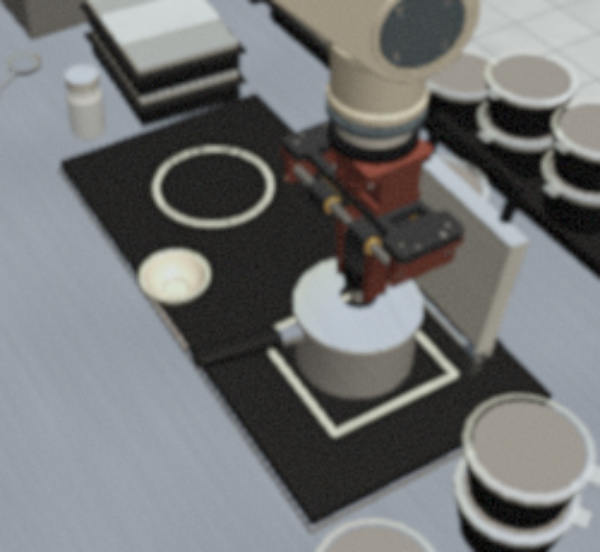

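The pan stands inside the square at about (355,340), with the cover still open. A 1 mm nudge, then release and lift.

```bash
python3 -m creep '{"delta_pos":[[-0.0012,-0.0012,0],[0,0,0],[0,0,0],[0,0,0]],"twist":[[0,0,0],[0,0,0],[0,0,0],[0,0,0]]}' 0
python3 -m creep '{"delta_pos":[[0,0,0],[0,0,0],[0,0,0],[0,0,0],[0,0,0],[0,0,0],[0,0,-0.015],[0,0,-0.03],[0,0,-0.04],[0,0,-0.04],[0,0,-0.04],[0,0.04,0],[0,0.04,0],[0,0.04,0],[0,0.04,0],[0,0.04,0],[0,0.04,0],[0,0.04,0],[0,0,0],[0,0,0]],"twist":[[0,0,0],[0,0,0],[0,0,0],[0,0,0],[0,0,0],[0,0,0],[0,0,0],[0,0,0],[0,0,0],[0,0,0],[0,0,0],[0,0,0],[0,0,0],[0,0,0],[0,0,0],[0,0,0],[0,0,0],[0,0,0],[0,0,0],[0,0,0]]}' 0.7
python3 - <<'E'
from h import *
np.set_printoptions(precision=2,suppress=True)
t,td,T=snap("top","top4");s,sd,S=snap("side","side4")
x=np.hstack([cv2.resize(t[170:300,300:440],(400,371)),cv2.resize(s[190:400,300:480],(400,466))[:371]])
cv2.imwrite("pics/v4.png",x[...,::-1])
c=(slice(150,300),slice(330,440))
vv,uu=np.mgrid[170:280,330:425];p=cv2.undistortPoints(np.stack([uu,vv],-1).reshape(-1,1,2).astype(float),T["camera_matrix"],np.array([T["k1"],0,0,0,0.]))[:,0]
X=np.c_[p,np.ones(len(p))]*td[170:280,330:425].reshape(-1,1);M=T["extrinsics"];X=X@M[:3,:3].T+M[:3,3]
k=X[(X[:,2]>95)&(X[:,2]<160)&(X[:,0]<608)];(cx,cy),r=cv2.minEnclosingCircle(k[:,:2].astype(np.float32));print("lid",cx,cy,r)
k=k[k[:,2]>138];print("knob",k.mean(0),len(k));print(get_obs()["ft_force"])
E
```

```text
t: 18.98
ee_pos: [541.9, -105.7, 119.3]
orientation: [-0.01, -3.14, 0.001]
ft_force: [-2.8, -0.7, 8.6]
width: 31.6
grasp_force: 30.0
t: 20.65
ee_pos: [544.4, 177.6, 283.8]
orientation: [-0.003, -3.141, 0.0]
ft_force: [-1.3, -1.0, -0.6]
width: 61.3
grasp_force: 0.0
lid 540.5318603515625 -106.83637237548828 59.90142822265625
knob [ 540.52 -106.46  150.68] 119
[0.15 0.27 0.88]
```

View pics/v4.png

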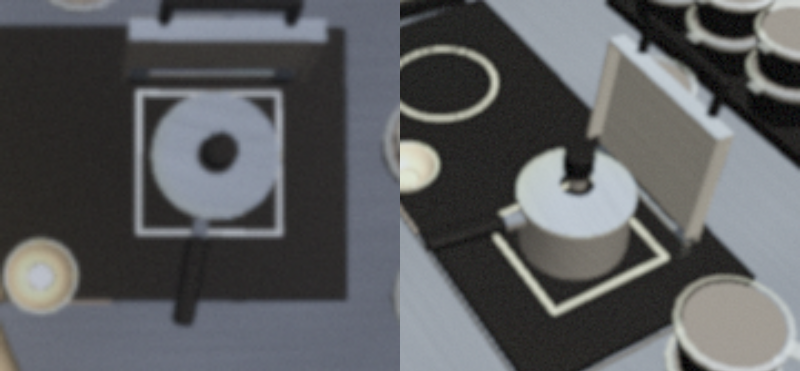

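The pan stands flat in the square, with its lid centre at about (540.5, -106.8) against the square's (542.7, -106.6). The cover is open and the arm is clear, so I'm handing in.

```bash
python3 -c 'from workcell import close_job;print(close_job())'
```

```text
the job is handed in; nothing more can be done
None
```

The job is handed in: the cover rests open on its stop, the saucepan stands flat about 2 mm from the middle of the square, and the arm was clear of everything; no verdict came back.

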